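Start the saw bench in the right order

TASK

Start up the saw bench using only the closed fingertips: press the raised end of the wide rocker (main power) fully down, then the raised end of the narrow rocker (dust extractor) fully down, and only then push the low flat-topped round button (saw start) fully in for a moment and let it come back out. Do not press the mushroom-headed stop button, do not lift or shove the switch boxes, leave the marker, tape and screwdriver where they lie, and leave both rockers on.

Things in the scene. Friction and masses are not known exactly. Their poses are not given: they have to be found in the camera images.
- main_box: Main power box: loose plastic wireless switch box, grey with a white lid, on rubber feet, 100 x 80 x 40 mm (x, y, z), about 0.9 kg, with one wide grey rocker in the middle of its top; body origin at the centre of its underside, z up, x along its length.
- main_rocker (a joint): Wide rocker of the main power box, cap 40 mm wide. 0 = off, 0.4 rad = on (stop). Shallow V cap 49 mm long, hinge along the box's y, 46 mm up. Off: the end on the box's -x side stands up, 58 mm above the table, the other end at 48 mm. On: the pressed half is about level at 48 mm and stays by friction; pressing the other end turns it off.
- main_rocker_press (a point): Point on the top face of the wide rocker's raised half, about 17 mm from the hinge towards the box's -x side; moves with the rocker. Press straight down here: 3 to 5 N, about 7 mm to the stop.
- extractor_box: Dust extractor box: same style but slim, 100 x 52 x 40 mm, about 0.9 kg, loose, with one narrow grey rocker in the middle of its top; body origin at the centre of its underside, z up, x along its length.
- extractor_rocker (a joint): Narrow rocker of the dust extractor box, cap 22 mm wide; otherwise the same as the wide one: 0 = off, 0.4 rad = on. Shallow V cap 49 mm long, hinge along the box's y, 46 mm up. Off: the end on the box's -x side stands up, 58 mm above the table, the other end at 48 mm. On: the pressed half is about level at 48 mm and stays by friction; pressing the other end turns it off.
- extractor_rocker_press (a point): Point on the top face of the narrow rocker's raised half, about 17 mm from the hinge towards the box's -x side; moves with the rocker. Press straight down here: 3 to 5 N, about 7 mm to the stop.
- start_box: Saw start/stop box: 120 x 70 x 40 mm, about 0.9 kg, loose, with two black round push buttons 62 mm apart along its x axis, the low flat one on the -x side and the taller mushroom head on the +x side; body origin at the centre of its underside, z up, x along its length.
- start_button (a joint): Flat-topped round start button, 26 mm in diameter, its top 54 mm above the table when out. 0 = out, 0.006 m = fully in (stop); springs back; about 5 N fully in.
- start_button_top (a point): Centre of the flat top of the start button; moves with it. Press straight down here.
- stop_button (a joint): Mushroom-headed stop button, 40 mm in diameter, its top 67 mm above the table. 0 = out, 0.006 m = in. Not to be pressed.
- stop_button_top (a point): Centre of the top of the mushroom-headed stop button.
- marker: Loose white and red marker pen, 17 x 135 x 16 mm, lying on the table between the robot and the boxes; bystander.
- masking_tape: Loose roll of black tape, 62 mm across and 19 mm high, lying flat beyond the boxes; bystander.
- screwdriver_1: Loose screwdriver with a black handle, 26 x 146 x 26 mm, lying beyond the boxes; bystander.

How it is judged:
By the outcome, as a careful person would: the job done as asked, in the order asked, and still so for the second after the job is handed in, with the robot touching nothing.
It also fails if it takes over 48 s, if anything falls off the work surface, if the arm or the gripper's body presses on something with over 40 N, if the wrist force passes 120 N, or if a joint passes its speed limit or range.

ROBOT

A 6-joint arm with a two-finger parallel gripper is mounted at the origin on a cart in front of the work surface, level with it; the furniture and walls round the work are solid. World frame = base frame: x ahead of the robot, y to its left, z up, the work surface at z = 0. Lengths are in m, angles in rad, forces in N, time in s.
With the tool pointing down it reaches from about 0.35 to 0.775 m from the base axis. Payload 5.5 kg.
Tool frame: the origin (TCP) lies at the very end of the fingers, on their centre line; the grasp point (between the pads) lies 19 mm behind it; z points along the fingers, y is the line along which they close (so a half turn about z gives the same grasp; the last joint's range is limited). The gripper opens to 85 mm and grips with 20 to 120 N. Pads are 22 mm wide; open, the fingers measure 114 mm over their backs; the gripper's body (76 mm by 85 mm) begins 54 mm behind the grasp point. The pads swing forward as they close: fully open they stand 13 mm farther back than shut.
Start: joints at [0.969, 0.313, 0.046, 1.304, 0, 1.431], TCP at [0.256, 0.515, 0.231] pointing down, gripper open.
Joint ranges: [-2.76, 2.76], [-0.86, 1.69], [-1.03, 1.26], [-2.2, 2.34], [-1.47, 1.5], [-3.14, 3.14]. Speed limits (rad/s): [2.57, 2.57, 3.14, 3.14, 3.14, 3.14].

INTERFACE

Orientations are given as a unit quaternion [w, x, y, z].
In Python, from workcell import get_state, read_camera, calibration, hand_in gives the robot as it stands.
- The arm moves only by the tool drive_tool, never from a script. Its argument "deltas" is a list that holds one entry, the list of rows, each a list of 7 numbers: the closure in counts, from 0 (fully open) to 255 (shut), then the shift along the tool's x, y, z in m, then the turn, a rotation vector about the tool's x, y, z in degrees. A call has 1 to 12 rows; each row is the pose to reach, as a shift and turn from the pose commanded when the call began, along the tool's axes at that moment; what a row does not reach only later rows make up. A row lasts 1/8 s, in which the tool goes at most 62.5 mm and 10.7 degrees, less where a joint would pass 70% of its speed; a pose out of reach is approached as far as the arm can. A call with a gripper value outside its range is refused whole. The fingers move at their own pace and stop on an object; "newtons" is the grip in N (left out, the last holds). Time passes only in rows, so rows that repeat a pose let the fingers close. It gives the time, the measured TCP pose, the force, the opening and the grip force at its end, in the units of the state.
- get_state(): the state, without advancing time (a new reading comes with each control period).
- read_camera(name): name is "scene" or "top" or "wrist"; returns (picture, depth): 420x560x3 uint8, red, green, blue; 420x560 float32, m along the optical axis (not along the pixel's ray), 0 where there is no reading.
- calibration(name): a dict with "mtx" (3x3 intrinsics, pixels), "world_from_camera" (4x4, takes a point from camera to world coordinates). Camera axes: x right, y up, looking along -z (the intrinsics and any distortion apply to the point x, -y, -z); pixel columns grow to the right and rows downward; lengths in m; the calibration is good to about 2 mm. A picture is of the moment at which its call begins: read the wrist's pose just before it. calibration takes no time and is no camera call; for the wrist camera it gives the pose at the moment of the call.
- hand_in(): hands the job in; it is judged then, once.
The state is a dict: "clock": time; "joint_pos": joint angles; "qvel": joint speeds; "tau": joint torques, N m; "tcp_pos": TCP position; "orientation": TCP orientation; "wrist_force": force on the tool from outside, world axes, zero at the start; "ft_torque": the same for the moment, N m; "finger_gap": finger opening in m; "grip_force": force on a finger pad.
Only numpy, scipy, OpenCV 4.12 (cv2) and the standard library are available. Lean on these libraries where they do the work, as an engineer would, in place of code of your own. Each camera call takes 0.05 s, during which the arm holds its last target. There are 200 camera calls.

## Working session

There is one attempt and no reset: what is moved stays moved. The work goes in short steps, Python scripts to look and compute and a tool call to move; the robot and the scene stay as the last step left them, time stands still between calls to the robot, and variables do not carry over. Pictures are saved under pics/ and viewed, at most 10 in all, crops included, and the job is handed in when it is done.

Besides the shell and the picture viewer there is one more tool, called after "Emit:" by a JSON object that holds its "method" and its "body", one argument or row to a line. drive_tool: Moves the arm, as the interface text tells. Its arguments: {"type":"object","properties":{"deltas":{"type":"array","items":{"type":"array","items":{"type":"array","items":{"type":"number"}}}},"newtons":{"type":"number"}},"required":["deltas"]}

```bash
mkdir -p pics; ls
python3 - <<'E'
from workcell import *
import cv2,numpy as np
s=get_state();print(s)
for n in("top","scene"):
    p,d=read_camera(n);c=calibration(n)
    cv2.imwrite(f"pics/{n}0.png",cv2.cvtColor(p,cv2.COLOR_RGB2BGR));np.savez(f"{n}0.npz",p=p,d=d,K=c["mtx"],T=c["world_from_camera"])
    print(n,{k:np.round(v,4).tolist() if not isinstance(v,str) else v for k,v in c.items()})
E
```

```text
pics
{'clock': 0.0, 'joint_pos': array([ 9.69414721e-01,  3.14033209e-01,  4.49811207e-02,  1.30359611e+00,
       -2.06983887e-05,  1.43119316e+00]), 'qvel': array([-0.00120823, -0.0009072 ,  0.00076455, -0.00095907,  0.0001916 ,
       -0.0015884 ]), 'tau': array([ 2.77264953e-04, -4.80625892e+01,  2.98534155e+01,  1.94489595e-02,
       -2.23346615e-04, -9.47483159e-06]), 'tcp_pos': array([0.25591098, 0.51434347, 0.23039108]), 'orientation': array([-3.25611428e-04,  2.28843129e-01,  9.73462873e-01, -8.66859318e-04]), 'wrist_force': array([-0.58664683,  0.00183786,  0.61677719]), 'ft_torque': array([0.00281571, 0.03249561, 0.01713061]), 'grip_force': 0.0, 'finger_gap': 0.08573068273048375}
top {'mtx': [[431.8459, 0.0, 272.628], [0.0, 431.8459, 201.6752], [0.0, 0.0, 1.0]], 'world_from_camera': [[-0.0233, 0.9873, -0.1572, 0.4435], [-0.9997, -0.0211, 0.0157, 0.169], [0.0122, 0.1575, 0.9874, 0.8976], [0.0, 0.0, 0.0, 1.0]]}
scene {'mtx': [[399.9125, 0.0, 279.1875], [0.0, 399.9125, 212.322], [0.0, 0.0, 1.0]], 'world_from_camera': [[0.5184, 0.5004, -0.6934, -0.0035], [-0.8551, 0.3109, -0.415, -0.2138], [0.0079, 0.808, 0.5891, 0.5707], [0.0, 0.0, 0.0, 1.0]]}
```

View pics/top0.png

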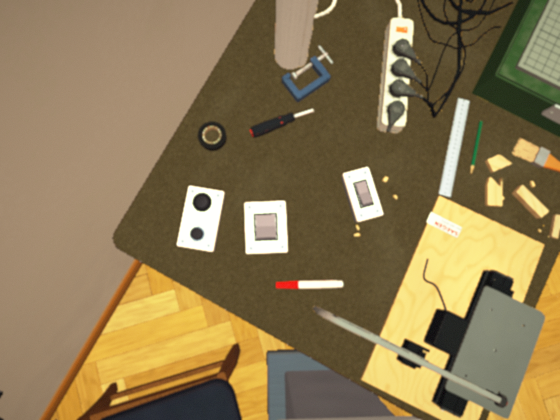

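View pics/scene0.png

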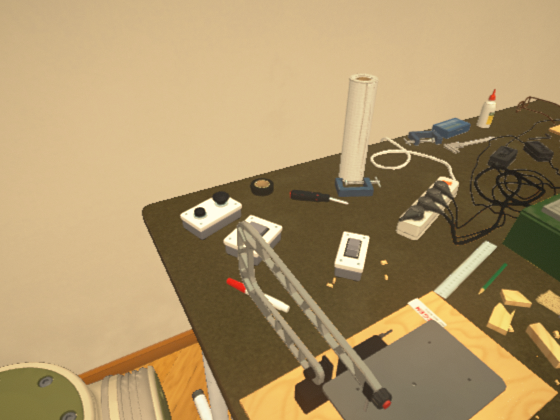

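The top view shows the start box at about (201,218), with the flat button at (197,234) and the mushroom at (202,202). The main box is at (266,227), the extractor box at (363,194), and a saw arm stands at (320..500, 310..400). The scene view agrees. Next I'll measure the lids and the raised ends.

```bash
cat > h.py <<'E'
import numpy as np,cv2
def ray(K,T,u,v,z):
    d=T[:3,:3]@np.array([(u-K[0,2])/K[0,0],-(v-K[1,2])/K[1,1],-1.]);o=T[:3,3]
    return o+d*(z-o[2])/d[2]
def cloud(K,T,d):
    v,u=np.mgrid[:d.shape[0],:d.shape[1]]
    c=np.stack([(u-K[0,2])/K[0,0]*d,-(v-K[1,2])/K[1,1]*d,-d],-1)
    return c@T[:3,:3].T+T[:3,3]
E
python3 - <<'E'
from h import *
z=np.load("top0.npz");p,d,K,T=z["p"],z["d"],z["K"],z["T"]
P=cloud(K,T,d)
hsv=cv2.cvtColor(p,cv2.COLOR_RGB2HSV)
m=((hsv[...,2]>150)&(hsv[...,1]<60)).astype(np.uint8)
cs,_=cv2.findContours(m,cv2.RETR_EXTERNAL,cv2.CHAIN_APPROX_NONE)
for c in cs:
    r=cv2.minAreaRect(c);cx,cy=r[0]
    if cv2.contourArea(c)<800 or not(170<cx<390 and 150<cy<260):continue
    w=np.array([ray(K,T,u,v,.040)[:2] for u,v in cv2.boxPoints(r)])
    print("box",np.round(r[0],1),np.round(r[1],1),"ctr",w.mean(0).round(4))
    for i in range(2): e=w[i+1]-w[i];print("  edge",np.linalg.norm(e).round(4),np.degrees(np.arctan2(e[1],e[0])).round(1))
    mk=np.zeros_like(m);cv2.drawContours(mk,[c],-1,1,-1)
    q=P[mk>0];print("  z pct",np.percentile(q[:,2],[5,50,90,99]).round(4))
    hi=q[q[:,2]>.050];print("  hi>50mm",len(hi),hi.mean(0).round(4) if len(hi) else "")
for n,(a,b,c,e) in dict(main=(242,290,198,256),ext=(342,386,166,222),start=(176,226,184,252)).items():
    print(n);print((P[c:e:4,a:b:4,2]*1000).round().astype(int))
q=P[290:410,310:520];print("saw arm zmax",q[...,2].max(), q[q[...,2]>.1].min(0),q[q[...,2]>.1].max(0))
im=p[150:270,170:400,::-1];cv2.imwrite("pics/topcrop.png",cv2.resize(im,None,fx=3.4,fy=3.4,interpolation=cv2.INTER_CUBIC))
E
```

```text
box [265.4 226.6] [52. 42.] ctr [0.5305 0.1708]
  edge 0.0844 -88.8
  edge 0.1041 -179.2
  z pct [0.037  0.0405 0.0506 0.0561]
  hi>50mm 247 [0.5191 0.1702 0.07  ]
box [200.  218.1] [37.3 62. ] ctr [0.5507 0.301 ]
  edge 0.124 -10.2
  edge 0.0755 -102.2
  z pct [0.0369 0.0403 0.0621 0.068 ]
  hi>50mm 462 [0.5598 0.2961 0.0735]
box [362.9 193.6] [51.2 27.6] ctr [ 0.5932 -0.0274]
  edge 0.0571 -73.7
  edge 0.1043 -166.3
  z pct [0.0366 0.0402 0.05   0.0568]
  hi>50mm 137 [ 0.5756 -0.0189  0.0962]
main
[[ -1  -2   2   0  -1  -3  -1  -2  -2   3   0   0]
 [ -3  41  40  37  40  41  39  38  38  39  39  -1]
 [ -4  44  42  39  41  37  44  42  42  37  38   0]
 [ -3  39  41  39  41  39  39  39  41  39  39   2]
 [ -2  38  39  42  41  47  46  48  49  41  39   1]
 [ -2  39  41  45  51  48  49  51  50  39  40   2]
 [ -1  40  39  39  47  50  49  50  47  42  39  -2]
 [  0  38  40  43  52  48  49  46  52  36  41   1]
 [ -2  40  44  42  50  52  51  49  51  41  39  38]
 [ -1  37  40  44 898  56  50  55  55  43  40  40]
 [ -3  40  42  42  49  52  49  48  47  40  37  41]
 [  3  40  38  38  39  40  37  38 
[... 804 characters left out ...]
 40  0]
 [ 1  1 -1 38 38 64 66 66 60 43 39 38 -4]
 [-3  0  0 39 60 66 69 67 67 41 37 39  0]
 [-2  1 -1 44 61 66 65 63 64 38 40 39 -3]
 [-3  1 39 42 39 61 63 65 61 40 42 37  0]
 [ 0 -1 40 40 40 40 39 40 40 41 41 35 -2]
 [ 1 -1 37 42 41 38 38 41 41 42 39  9 -2]
 [ 2 -1 41 41 40 37 38 41 40 38 43  0  0]
 [-1 -3 42 39 37 38 39 39 40 39 39 -1 -1]
 [-2 38 38 39 54 55 55 40 39 38 39 -2 -3]
 [-3 40 42 38 54 51 52 39 38 38 38  2 -3]
 [-2 37 39 41 53 55 51 45 39 40 14 -1  0]
 [-1 42 40 41 43 39 42 39 40 39 -2 -1  0]
 [-3 42 41 40 39 43 39 41 40 39  0 -1 -1]
 [ 1 -2  0 -2  2 39 42 41 38 39 -2  2 -3]]
saw arm zmax 0.897602648718838 [ 0.20539427 -0.2674572   0.10001257] [0.44353539 0.16902661 0.89760265]
```

View pics/topcrop.png

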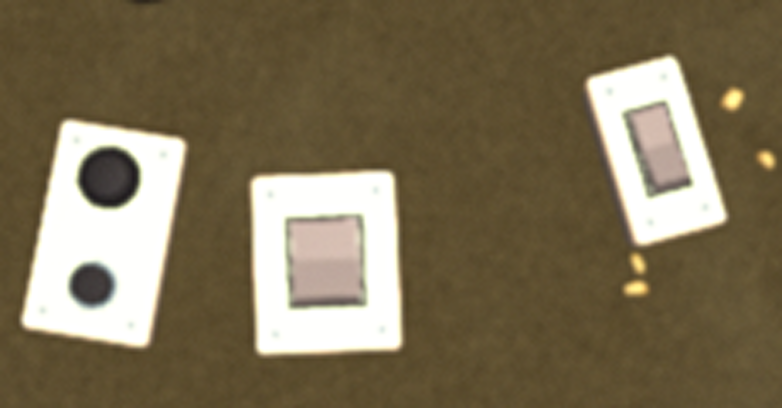

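```bash
python3 - <<'E'
from h import *
for n in("top","scene"):
    z=np.load(n+"0.npz");P=cloud(z["K"],z["T"],z["d"]);ok=(z["d"]>0)&(P[...,2]>.08)&(P[...,0]>.15)&(P[...,0]<.75)&(abs(P[...,1])<.5)
    q=P[ok];print(n,len(q))
    for y in np.arange(-.4,.5,.05):
        s=q[(q[:,1]>=y)&(q[:,1]<y+.05)]
        if len(s)>3:print(round(y,2),len(s),s.min(0).round(3),s.max(0).round(3))
z=np.load("top0.npz");K,T=z["K"],z["T"]
print("start",ray(K,T,196.5,233.8,.054),"stop",ray(K,T,202,202.1,.067))
E
python3 -c "
from workcell import *
print(calibration('wrist')['world_from_camera'].round(3))"
```

```text
top 10489
-0.4 11 [ 0.745 -0.4    0.08 ] [ 0.749 -0.398  0.101]
-0.35 47 [ 0.337 -0.308  0.133] [ 0.363 -0.3    0.138]
-0.3 1579 [ 0.238 -0.3    0.131] [ 0.388 -0.25   0.139]
-0.25 3290 [ 0.192 -0.25   0.084] [ 0.408 -0.2    0.187]
-0.2 3037 [ 0.203 -0.2    0.082] [ 0.393 -0.15   0.202]
-0.15 1294 [ 0.229 -0.15   0.08 ] [ 0.395 -0.1    0.206]
-0.1 342 [ 0.266 -0.1    0.08 ] [ 0.311 -0.05   0.212]
-0.05 274 [ 0.303 -0.05   0.081] [ 0.337 -0.001  0.216]
-0.0 282 [0.329 0.    0.082] [0.362 0.05  0.221]
0.05 261 [0.354 0.05  0.085] [0.382 0.091 0.221]
0.45 6 [0.245 0.469 0.249] [0.75  0.5   0.387]
scene 17371
-0.35 136 [ 0.334 -0.31   0.13 ] [ 0.364 -0.3    0.137]
-0.3 2878 [ 0.275 -0.3    0.13 ] [ 0.39  -0.25   0.138]
-0.25 4508 [ 0.23  -0.25   0.108] [ 0.408 -0.2    0.191]
-0.2 4069 [ 0.221 -0.2    0.081] [ 0.393 -0.15   0.201]
-0.15 2042 [ 0.229 -0.15   0.08 ] [ 0.362 -0.1    0.207]
-0.1 1075 [ 0.265 -0.1    0.08 ] [ 0.312 -0.05   0.211]
-0.05 850 [ 0.303 -0.05   0.08 ] [ 0.338 -0.     0.217]
-0.0 795 [0.329 0.    0.08 ] [0.364 0.05  0.219]
0.05 923 [0.353 0.05  0.08 ] [0.38  0.09  0.219]
0.45 95 [0.743 0.495 0.101] [0.75  0.5   0.424]
start [0.5175412  0.30555599 0.054     ] stop [0.57784364 0.293059   0.067     ]
[[ 0.445 -0.854 -0.27   0.188]
 [ 0.895  0.424  0.136  0.55 ]
 [-0.002 -0.302  0.953  0.373]
 [ 0.     0.     0.     1.   ]]
```

Emit:
{"method": "drive_tool", "body": {
  "deltas": [
    [[255,-0.062,-0.033,0.01,0,0,-5],[255,-0.124,-0.066,0.02,0,0,-10],[255,-0.186,-0.1,0.04,0,0,-15],[255,-0.248,-0.133,0.06,0,0,-20],[255,-0.31,-0.166,0.08,0,0,-26.5],[255,-0.372,-0.199,0.08,0,0,-26.5],[255,-0.372,-0.199,0.08,0,0,-26.5],[255,-0.372,-0.199,0.08,0,0,-26.5],[255,-0.372,-0.199,0.08,0,0,-26.5]]
  ],
  "newtons": 40
}}

```text
clock: 1.23
tcp_pos: [0.5, 0.1708, 0.1509]
orientation: [-0.001, 0.0, 1.0, 0.0]
wrist_force: [-1.0, 0.7, 0.1]
finger_gap: 0.0002
grip_force: 0.0
```

Run:
```python
from workcell import *
import cv2,numpy as np
s=get_state();print(s["clock"],s["tcp_pos"],s["orientation"],s["wrist_force"],s["finger_gap"],s["joint_pos"])
c=calibration("wrist");p,d=read_camera("wrist");np.savez("w1.npz",p=p,d=d,K=c["mtx"],T=c["world_from_camera"])
q,_=read_camera("scene")
cv2.imwrite("pics/ws1.png",cv2.cvtColor(np.vstack([cv2.resize(p,(400,300)),cv2.resize(q,(400,300))]),cv2.COLOR_RGB2BGR))
```

```text
1.225 [0.50000862 0.17081237 0.15087693] [-7.47689883e-04  6.34071545e-05  9.99999712e-01  1.11805235e-04] [-0.99050977  0.73683787  0.05555563] 0.00016310630589988454 [ 1.76920354e-01  2.63203368e-01 -2.23195244e-01  1.08583037e+00
  4.83395819e-04  1.77046822e-01]
```

View pics/ws1.png

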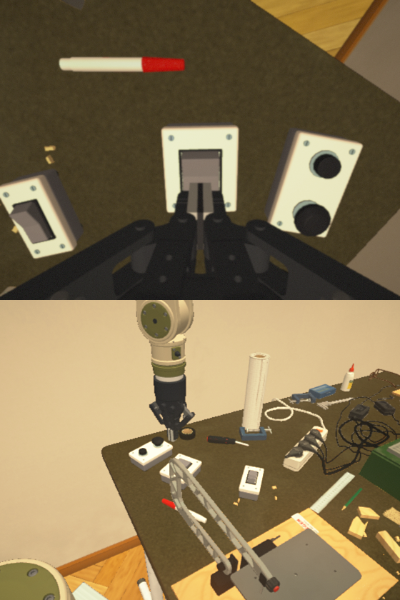

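The wrist view shows the main box centred at (200,168) in the half picture, the extractor on the left and the start button at (326,165). The arm is well above the saw. One check from the wrist camera, then I press.

Run:
```python
from h import *
z=np.load("w1.npz");p,K,T=z["p"],z["K"],z["T"]
s=1.4
hsv=cv2.cvtColor(p,cv2.COLOR_RGB2HSV);m=((hsv[...,2]>150)&(hsv[...,1]<70)).astype(np.uint8)
for v in (185,250):
    u=np.where(m[v,220:345])[0]+220;print("main row",v,[ray(K,T,x,v,.04)[:2].round(4) for x in(u[0],u[-1])])
v=np.where(m[160:200,280])[0]+160;print("main near",ray(K,T,280,v[0],.04).round(4))
g=np.where(hsv[:,280,2]<110)[0];g=g[(g>v[0]+15)][:1];print("rocker front edge row",g,ray(K,T,280,g[0],.042) if len(g) else "")
k=(hsv[...,2]<75).astype(np.uint8)[200:262,430:485]
n,_,st,ce=cv2.connectedComponentsWithStats(k)
for i in range(1,n):
    if st[i,4]>300:print("btn",st[i],ce[i]+[430,200],ray(K,T,*(ce[i]+[430,200]),.054).round(4))
```

```text
main row 185 [array([0.4862, 0.1312]), array([0.4862, 0.211 ])]
main row 250 [array([0.5401, 0.1319]), array([0.5401, 0.2119])]
main near [0.4823 0.1715 0.04  ]
rocker front edge row [209] [0.5047106  0.17148056 0.042     ]
btn [  9  16  38  33 969] [457.43343653 232.18679051] [0.5191 0.3046 0.054 ]
```

Emit:
{"method": "drive_tool", "body": {
  "deltas": [
    [[255,-0.014,0,0.03,0,0,0],[255,-0.014,0,0.07,0,0,0],[255,-0.014,0,0.09,0,0,0],[255,-0.014,0,0.094,0,0,0],[255,-0.014,0,0.097,0,0,0],[255,-0.014,0,0.1,0,0,0],[255,-0.014,0,0.102,0,0,0],[255,-0.014,0,0.102,0,0,0]]
  ]
}}

```text
clock: 2.33
tcp_pos: [0.5152, 0.1712, 0.0497]
orientation: [0.001, -0.0, 1.0, 0.0]
wrist_force: [-1.6, 1.2, 2.0]
finger_gap: -0.0003
grip_force: 1.4
```

Emit:
{"method": "drive_tool", "body": {
  "deltas": [
    [[255,0,0,0.001,0,0,0],[255,0,0,0.002,0,0,0],[255,0,0,0.002,0,0,0]]
  ]
}}

```text
clock: 2.7
tcp_pos: [0.5151, 0.1711, 0.0484]
orientation: [0.001, -0.0, 1.0, 0.0]
wrist_force: [-3.6, 2.1, 9.9]
finger_gap: -0.0001
grip_force: 5.0
```

Emit:
{"method": "drive_tool", "body": {
  "deltas": [
    [[255,0,0,0.001,0,0,0],[255,0,0,0.001,0,0,0],[255,0,0,-0.02,0,0,0],[255,0,0,-0.08,0,0,0],[255,-0.01,-0.05,-0.1,0,0,-4],[255,-0.02,-0.1,-0.1,0,0,-8],[255,-0.03,-0.15,-0.1,0,0,-12],[255,-0.04,-0.2025,-0.1,0,0,-14],[255,-0.04,-0.2025,-0.1,0,0,-14],[255,-0.04,-0.2025,-0.1,0,0,-14]]
  ]
}}

```text
clock: 3.95
tcp_pos: [0.5546, -0.0318, 0.1469]
orientation: [-0.0, -0.122, 0.993, 0.0]
wrist_force: [0.5, -0.0, 0.1]
finger_gap: -0.0001
grip_force: 0.0
```

Run:
```python
from workcell import *
from h import *
s=get_state();print(s["clock"],s["tcp_pos"],s["orientation"],s["wrist_force"])
c=calibration("wrist");p,d=read_camera("wrist");np.savez("w2.npz",p=p,d=d,K=c["mtx"],T=c["world_from_camera"])
cv2.imwrite("pics/w2.png",cv2.cvtColor(p,cv2.COLOR_RGB2BGR))
q,d=read_camera("top");c=calibration("top");P=cloud(c["mtx"],c["world_from_camera"],d)
print((P[210:246:4,255:280:4,2]*1000).round().astype(int))
```

```text
3.95 [ 0.55458272 -0.03183199  0.14694551] [-2.37113775e-04 -1.21573480e-01  9.92582398e-01  1.28372891e-04] [ 0.49506497 -0.04405585  0.12642109]
[[44 43 40 44 39 39 40]
 [49 51 50 53 55 40 42]
 [54 54 55 53 55 52 42]
 [51 53 51 51 52 51 39]
 [37 48 53 49 49 51 40]
 [40 50 49 48 50 49 39]
 [38 50 47 47 50 49 41]
 [43 49 45 48 46 41 41]
 [40 38 38 40 41 37 42]]
```

View pics/w2.png

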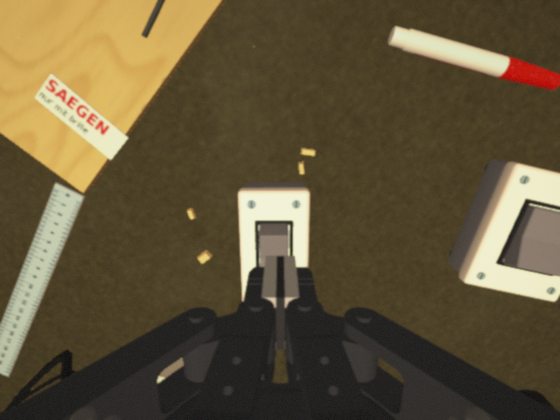

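The main rocker has tipped: its near half is level at about 48 mm and the far end is up. The extractor lid spans columns 239–309 with its near edge at row 188, and the yaw is aligned.

Run:
```python
from h import *
z=np.load("w2.npz");p,K,T=z["p"],z["K"],z["T"]
hsv=cv2.cvtColor(p,cv2.COLOR_RGB2HSV);m=((hsv[...,2]>150)&(hsv[...,1]<70)).astype(np.uint8)
e=[]
for v in (205,245):
    u=np.where(m[v,225:325])[0]+225;a,b=ray(K,T,u[0],v,.04),ray(K,T,u[-1],v,.04);e.append((a+b)/2);print(u[0],u[-1],a.round(4),b.round(4))
ax=(e[1]-e[0])[:2];ax/=np.linalg.norm(ax)
v=np.where(m[170:215,274])[0]+170;n=ray(K,T,274,v[0],.04)[:2]
print("near",v[0],n,"yaw",np.degrees(np.arctan2(ax[1],ax[0])));print("press",n+ax*.033)
```

```text
239 308 [ 0.5631 -0.0616  0.04  ] [ 0.5504 -0.0106  0.04  ]
241 307 [ 0.5951 -0.0532  0.04  ] [ 0.5825 -0.0026  0.04  ]
near 192 [ 0.54667445 -0.03814108] yaw 14.3455999132123
press [ 0.57864547 -0.02996467]
```

Emit:
{"method": "drive_tool", "body": {
  "deltas": [
    [[255,-0.023,-0.0045,0.02,0,0,0],[255,-0.023,-0.0045,0.06,0,0,0],[255,-0.023,-0.0045,0.084,0,0,0],[255,-0.023,-0.0045,0.09,0,0,0],[255,-0.023,-0.0045,0.093,0,0,0],[255,-0.023,-0.0045,0.096,0,0,0],[255,-0.023,-0.0045,0.098,0,0,0],[255,-0.023,-0.0045,0.099,0,0,0],[255,-0.023,-0.0045,0.1,0,0,0],[255,-0.023,-0.0045,0.1,0,0,0]]
  ]
}}

```text
clock: 5.3
tcp_pos: [0.5785, -0.0304, 0.0484]
orientation: [0.001, -0.122, 0.993, -0.0]
wrist_force: [-3.6, 1.8, 9.4]
finger_gap: 0.0003
grip_force: 4.6
```

Emit:
{"method": "drive_tool", "body": {
  "deltas": [
    [[255,0,0,0.001,0,0,0],[255,0,0,0.001,0,0,0],[255,0,0,-0.02,0,0,0],[255,0,0,-0.08,0,0,0],[255,-0.001,0.058,-0.102,0,0,4],[255,-0.002,0.116,-0.102,0,0,8],[255,-0.003,0.174,-0.102,0,0,12],[255,-0.004,0.232,-0.102,0,0,16],[255,-0.005,0.29,-0.102,0,0,20],[255,-0.006,0.348,-0.102,0,0,25],[255,-0.006,0.348,-0.102,0,0,25],[255,-0.006,0.348,-0.102,0,0,25]]
  ]
}}

```text
clock: 6.8
tcp_pos: [0.4998, 0.3087, 0.1491]
orientation: [0.0, 0.095, 0.995, -0.0]
wrist_force: [-0.4, -0.9, 0.9]
finger_gap: 0.0002
grip_force: 0.0
```

Run:
```python
from workcell import *
from h import *
s=get_state();print(s["clock"],s["tcp_pos"],s["orientation"],s["wrist_force"])
c=calibration("wrist");p,d=read_camera("wrist");np.savez("w3.npz",p=p,d=d,K=c["mtx"],T=c["world_from_camera"])
cv2.imwrite("pics/w3.png",cv2.cvtColor(p,cv2.COLOR_RGB2BGR))
q,d=read_camera("top");c=calibration("top");P=cloud(c["mtx"],c["world_from_camera"],d)
print((P[174:214:4,352:376:3,2]*1000).round().astype(int))
```

```text
6.8 [0.49977798 0.30867735 0.14910085] [ 2.40899391e-04  9.49215252e-02  9.95484722e-01 -1.19077854e-04] [-0.41120423 -0.87178723  0.87141541]
[[ 39  40  41  38  38  41  42  -2]
 [ 37  40  40  42  38  37  40  -1]
 [ 39  44  53  57  56  40  41   0]
 [ 38  42  52  54  53  52  37  39]
 [ 39  44  54 898  50  50  40  39]
 [ 39  40  46  47  50  48  41  39]
 [ 40  42  45  51  48  49  47  41]
 [ 43  38  42  46  45  49  48  45]
 [ 36  38  41  41  41  40  41  40]
 [ 19  39  40  38  40  40  42  40]]
```

View pics/w3.png

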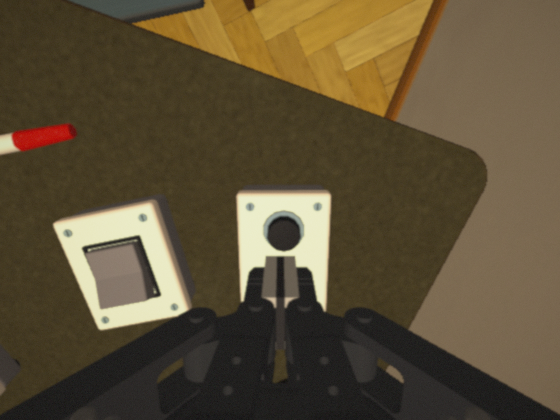

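The extractor is on: its near half is level and the far end up. The start button's dark disc is at about (284,234) and the main rocker is at (120,275).

Run:
```python
from h import *
z=np.load("w3.npz");p,K,T=z["p"],z["K"],z["T"]
k=(cv2.cvtColor(p,cv2.COLOR_RGB2HSV)[200:254,255:313,2]<70).astype(np.uint8)
n,_,st,ce=cv2.connectedComponentsWithStats(k)
for i in range(1,n):
    if st[i,4]>300:print("btn",st[i],ce[i]+[255,200],ray(K,T,*(ce[i]+[255,200]),.054).round(4))
```

```text
btn [ 13  17  32  33 846] [283.44562648 232.96099291] [0.5192 0.3084 0.054 ]
```

Emit:
{"method": "drive_tool", "body": {
  "deltas": [
    [[255,-0.0195,0.0015,0.03,0,0,0],[255,-0.0195,0.0015,0.07,0,0,0],[255,-0.0195,0.0015,0.09,0,0,0],[255,-0.0195,0.0015,0.094,0,0,0],[255,-0.0195,0.0015,0.097,0,0,0],[255,-0.0195,0.0015,0.1,0,0,0],[255,-0.0195,0.0015,0.102,0,0,0],[255,-0.0195,0.0015,0.102,0,0,0]]
  ]
}}

```text
clock: 7.9
tcp_pos: [0.5201, 0.3065, 0.0483]
orientation: [0.001, 0.096, 0.995, 0.0]
wrist_force: [0.9, -2.9, 4.9]
finger_gap: 0.0001
grip_force: 2.3
```

Just about fully in. I'll press 2 mm further to make sure, then check.

Emit:
{"method": "drive_tool", "body": {
  "deltas": [
    [[255,0,0,0.001,0,0,0],[255,0,0,0.002,0,0,0],[255,0,0,0.002,0,0,0]]
  ]
}}

```text
clock: 8.28
tcp_pos: [0.5201, 0.3066, 0.0478]
orientation: [0.002, 0.096, 0.995, 0.0]
wrist_force: [-1.2, -4.5, 15.3]
finger_gap: -0.0001
grip_force: 7.5
```

Force rose sharply to 15 N, so the button is at its stop. Retracting.

Emit:
{"method": "drive_tool", "body": {
  "deltas": [
    [[255,0,0,-0.01,0,0,0],[255,0,0,-0.06,0,0,0],[255,0,0,-0.12,0,0,0],[255,0.05,0.05,-0.15,0,0,0],[255,0.1,0.1,-0.15,0,0,0],[255,0.1,0.1,-0.15,0,0,0],[255,0.1,0.1,-0.15,0,0,0],[255,0.1,0.1,-0.15,0,0,0]]
  ]
}}

```text
clock: 9.28
tcp_pos: [0.4399, 0.4229, 0.1946]
orientation: [-0.0, 0.096, 0.995, -0.001]
wrist_force: [0.6, 0.5, -0.4]
finger_gap: 0.0001
grip_force: 0.0
```

Run:
```python
from workcell import *
from h import *
s=get_state();print(s["clock"],s["tcp_pos"],s["wrist_force"])
q,d=read_camera("top");c=calibration("top");P=cloud(c["mtx"],c["world_from_camera"],d)
for a,b,e,f in((210,246,255,280),(174,214,352,376),(226,244,190,206)):print((P[a:b:4,e:f:4,2]*1000).round().astype(int))
cv2.imwrite("pics/top_end.png",cv2.cvtColor(q,cv2.COLOR_RGB2BGR))
```

```text
9.275 [0.43994007 0.42289116 0.19458233] [ 0.56743868  0.47207876 -0.4077298 ]
[[39 38 39 40 42 39 40]
 [49 51 53 51 55 39 38]
 [58 53 57 55 55 53 40]
 [50 50 54 52 54 52 40]
 [38 47 47 49 49 48 39]
 [40 48 48 49 50 49 43]
 [40 49 47 48 48 47 40]
 [42 46 45 45 45 39 39]
 [40 40 42 37 43 39 42]]
[[39 42 39 41 40 -2]
 [42 39 41 38 38  1]
 [45 51 57 53 41 40]
 [40 49 55 51 43 37]
 [38 41 51 49 48 42]
 [39 41 49 49 45 40]
 [40 41 48 49 45 43]
 [41 41 44 46 50 43]
 [34 39 45 44 40 40]
 [18 39 43 42 40 38]]
[[41 42 44 39]
 [43 54 55 53]
 [50 55 54 51]
 [41 55 54 43]
 [40 40 42 39]]
```

View pics/top_end.png

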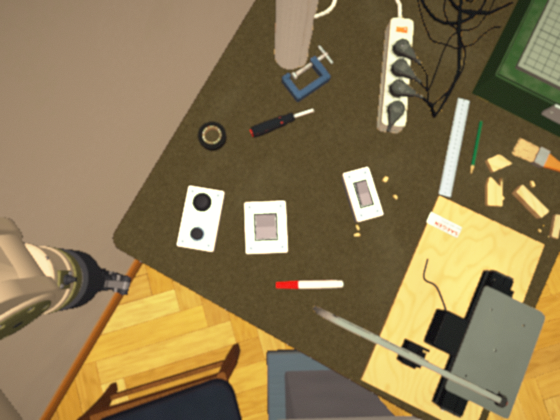

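The final view shows both rockers on and the start button back out at 54 mm. The boxes and bystanders haven't moved, and the arm is clear at (110,280).

```bash
python3 -c "
from workcell import hand_in
print(hand_in())"
```

```text
the job is handed in; nothing more can be done
None
```

The job is handed in: main power and then the extractor were switched on and left on, the start button was pushed fully in and came back out, and the stop button, boxes and loose items were left undisturbed (about 9 s used).

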